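# Sort delivered specimens into their racks

### The job

Sort the delivered specimens beside the analyser: stand the two wide pots in the pot tray, one to a bay, stand the two tall narrow bottles that are loose on the bench in the free bays of the bottle rack, one to a bay, and lay the slide mailer flat and lengthwise in the shallow slide tray. Keep the pots and bottles upright all the way, set everything down rather than drop it, and leave the bottle that is already in the rack standing in its bay.

Things in the scene. Friction and masses are not known exactly. Their poses are not given: they have to be found in the camera images.
- pot_a: Screw-cap specimen pot, clear body with a paper label and a plain white cap: cap 56 mm across and 16 mm high, body 50 mm across, 70 mm high in all; it stands upright on the bench. Origin at the centre of its underside, z up along its axis. About 45 g. One of two alike; either may go into either bay.
- pot_b: Screw-cap specimen pot, clear body with a paper label and a plain white cap: cap 56 mm across and 16 mm high, body 50 mm across, 70 mm high in all; it stands upright on the bench. Origin at the centre of its underside, z up along its axis. About 45 g. The other of the two.
- bottle_a: Tall narrow specimen bottle, clear body with a paper label and a plain white screw cap: cap 30 mm across and 18 mm high, body 27 mm across, 92 mm high in all; it stands upright. Origin at the centre of its underside, z up along its axis. About 35 g. One of two loose ones on the bench, alike; either may go into either free bay.
- bottle_b: Tall narrow specimen bottle, clear body with a paper label and a plain white screw cap: cap 30 mm across and 18 mm high, body 27 mm across, 92 mm high in all; it stands upright. Origin at the centre of its underside, z up along its axis. About 35 g. The other loose one.
- bottle_c: Tall narrow specimen bottle, clear body with a paper label and a plain white screw cap: cap 30 mm across and 18 mm high, body 27 mm across, 92 mm high in all; it stands upright. Origin at the centre of its underside, z up along its axis. About 35 g. This one already stands in the end bay of the bottle rack (at the rack's y = -50 mm) and stays there.
- mailer: Closed plastic slide mailer, a plain white flat rectangular case 85 mm long (its x), 36 mm wide (its y) and 18 mm thick (z), lying flat on the bench. Origin at the centre of its underside. About 30 g. Either way round along its length is right.
- pot_tray: Grey tray for pots, fixed on the bench: two square bays side by side, each 80 x 80 mm inside, in a row along the tray's y, centred at y = -42 and +42 mm. Outside 88 (x) x 172 (y) mm; walls and divider 4 mm thick, their tops 36 mm above the bench; floor 4 mm thick. Origin on the bench under the centre of the tray. Both bays are empty at the start.
- bottle_rack: Grey rack for narrow bottles, fixed on the bench: three square bays in a row along the rack's y, each 46 x 46 mm inside, centred at y = -50, 0 and +50 mm. Outside 54 (x) x 154 (y) mm; walls and dividers 4 mm thick, their tops 52 mm above the bench; floor 4 mm thick. Origin on the bench under the centre of the rack. The bay at y = -50 mm holds bottle_c, the other two are empty.
- slide_tray: Shallow grey slide tray, fixed on the bench: one rectangular bay 90 (x) x 120 (y) mm inside. Outside 98 x 128 mm; walls 4 mm thick, their tops only 10 mm above the bench; floor 3 mm thick. Origin on the bench under the centre of the tray. The mailer lies in it lengthwise, its long side along the tray's y.
There are look-alikes about, which are no part of the job. Leave any green or red look-alike of the pot_b alone.

How it is judged (in metres and radians):
At the end, for the whole second after the job is handed in: Pots upright on the pot tray's floor, one to a bay; bottle_a and bottle_b likewise in the rack's two free bays; bottle_c still upright in its bay (upright: within 4.5 degrees); mailer flat on the slide tray's floor, within its walls, lengthwise within 17 degrees. All at rest (x of pot_a in the frame of pot_tray between -0.0165 and 0.0165 m and (y of pot_a in the frame of pot_tray between -0.0585 and -0.0255 m or y of pot_a in the frame of pot_tray between 0.0255 and 0.0585 m) and z of pot_a in the frame of pot_tray between 0 and 0.009 m and angle between each of pot_a, pot_b, bottle_a, bottle_b, bottle_c's own z axis and vertical below 0.08 rad and linear speed of each of pot_a, pot_b, bottle_a, bottle_b, bottle_c, mailer below 0.02 m/s and angular speed of each of pot_a, pot_b, bottle_a, bottle_b, bottle_c, mailer below 0.5 rad/s and x of pot_b in the frame of pot_tray between -0.0165 and 0.0165 m and (y of pot_b in the frame of pot_tray between -0.0585 and -0.0255 m or y of pot_b in the frame of pot_tray between 0.0255 and 0.0585 m) and z of pot_b in the frame of pot_tray between 0 and 0.009 m and horizontal distance between pot_a and pot_b above 0.045 m and x of bottle_a in the frame of bottle_rack between -0.011 and 0.011 m and (y of bottle_a in the frame of bottle_rack between -0.011 and 0.011 m or y of bottle_a in the frame of bottle_rack between 0.039 and 0.061 m) and z of bottle_a in the frame of bottle_rack between 0 and 0.009 m and x of bottle_b in the frame of bottle_rack between -0.011 and 0.011 m and (y of bottle_b in the frame of bottle_rack between -0.011 and 0.011 m or y of bottle_b in the frame of bottle_rack between 0.039 and 0.061 m) and z of bottle_b in the frame of bottle_rack between 0 and 0.009 m and horizontal distance between bottle_a and bottle_b above 0.025 m and x of bottle_c in the frame of bottle_rack between -0.011 and 0.011 m and y of bottle_c in the frame of bottle_rack between -0.061 and -0.039 m and z of bottle_c in the frame of bottle_rack between 0 and 0.009 m and x of mailer in the frame of slide_tray between -0.028 and 0.028 m and y of mailer in the frame of slide_tray between -0.019 and 0.019 m and z of mailer in the frame of slide_tray between 0 and 0.007 m and angle between mailer's own z axis and vertical below 0.06 rad and angle between the x axis of mailer and the y axis of slide_tray, either way round below 0.3 rad); the robot touches nothing.
It fails at once if a pot or bottle is tipped over (more than 40 degrees from upright) (angle between any of pot_a, pot_b, bottle_a, bottle_b, bottle_c's own z axis and vertical above 0.7 rad).
It fails at once if a specimen is dropped or sent flying (faster than 0.6 m/s while the fingers do not touch it, a free fall of about 2 cm) ((linear speed of pot_a above 0.6 m/s and contact force between the fingers and pot_a below 0.05 N) or (linear speed of pot_b above 0.6 m/s and contact force between the fingers and pot_b below 0.05 N) or (linear speed of bottle_a above 0.6 m/s and contact force between the fingers and bottle_a below 0.05 N) or (linear speed of bottle_b above 0.6 m/s and contact force between the fingers and bottle_b below 0.05 N) or (linear speed of bottle_c above 0.6 m/s and contact force between the fingers and bottle_c below 0.05 N) or (linear speed of mailer above 0.6 m/s and contact force between the fingers and mailer below 0.05 N)).
It also fails if it takes over 120 s, if anything falls off the work surface, if the arm or the gripper's body presses on something with over 40 N, if the wrist force passes 120 N, or if a joint passes its speed limit or range.

### The arm

A 6-joint arm with a two-finger parallel gripper is mounted at the origin on the work surface. World frame = base frame: x ahead of the robot, y to its left, z up, the work surface at z = 0. Lengths are in mm, angles in rad, forces in N, time in s.
With the tool pointing down it reaches from about 400 to 925 mm from the base axis. Payload 12.5 kg.
Tool frame: the origin (TCP) lies at the very end of the fingers, on their centre line; the grasp point (between the pads) lies 19 mm behind it (env.grasp_offset is the distance from the TCP to the grasp point, in mm); z points along the fingers, y is the direction in which the jaws open and shut (so a half turn about z gives the same grasp; the last joint's range is limited). The gripper opens to 95 mm and grips with 3 to 60 N. Pads are 20 mm wide; open, the fingers measure 119 mm over their backs; the gripper's body (75 mm by 180 mm) begins 59 mm behind the grasp point.
Start: joints at [-1.253, 0.491, 1.559, -0, 1.092, -0.106], TCP at [257.041, -569.716, 214.661] pointing down, gripper open.
Joint ranges: [-3.1, 3.1], [-0.84, 2.19], [0.05, 2.79], [-1.13, 4.28], [0.06, 2.93], [-2.69, 2.69]. Speed limits (rad/s): [2.22, 2.22, 2.79, 3.14, 3.14, 3.14].

### API

Orientations are given as [roll, pitch, yaw] about the fixed x, y, z axes, in that order (R = Rz(yaw) Ry(pitch) Rx(roll)).
In Python, from cell import env gives the robot as it stands. The module is installed in compiled form; this text tells all that it offers.
- The arm moves only by the shell command python3 -m pendant 'ROWS'. ROWS is JSON, one flat list of numbers, 5 for each row, row after row: the shift along the tool's x, y, z as a fraction of full scale, then the turn about the tool's z as a fraction of full scale, then the gripper's target within -1 to 1 (shut at 1, half-way at 0, fully open at -1). In form: [x, y, z, turn, grip, x, y, z, turn, grip, ...]. A call has 1 to 10 rows; each row shifts and turns the commanded pose from where the row before left it, along the tool's axes as they then stand; what a row does not reach is not made up. Full scale, the value 1, is 0.4 m for a shift and 180 degrees for a turn. A row lasts 1/8 s, in which the tool goes at most 62.5 mm and 10.7 degrees, less where a joint would pass 70% of its speed; a pose out of reach is approached as far as the arm can. A call with a number of a shift or a turn outside -1 to 1 is refused whole. A call with a gripper value outside its range is refused whole. The fingers move at their own pace and stop on an object; the grip force is fixed at half the most. Time passes only in rows, so rows that do not move let the fingers close. It gives the time, the measured TCP pose, the force and the opening at its end, in the units of the state.
- env.state(): the state, without advancing time (a new reading comes with each control period).
- env.read_camera(name): name is "scene" or "top" or "wrist"; returns the picture (400x640x3 uint8, red, green, blue); there is no depth.
- env.camera_model(name): a dict with "fx", "fy", "cx", "cy" (pixels), "view" (4x4, takes a point from world to camera coordinates); the wrist camera has in their place "tool_from_camera" (4x4, takes a point from camera to tool coordinates, whose origin is the TCP and whose axes are the flange's). Camera axes: x right, y down, z forward; pixel columns grow to the right and rows downward; lengths in mm; the calibration is good to about 2 mm. The wrist camera is an equidistant fisheye: a pixel r from the principal point sees the ray r / f radians off the axis. A picture is of the moment at which its call begins: read the wrist's pose just before it. camera_model takes no time and is no camera call.
- env.job_done(): hands the job in, once; it reports no verdict.
Trained networks look in the newest picture that a camera, given by its name, has taken for a name from the list of things; names that differ only in an ending like _2 or _b are one class to them, and where a whole thing is asked for, a point or a joint stands for the part that bears it (a point fixed in the world has none). Each returns a list of dicts, best first, with "confidence" (0 to 1); they miss things now and then, are a little off and sometimes report something else, mostly with a low value. They report only what shows in the picture. A call takes as long as a camera call. They do not tell look-alikes from the thing itself.
- env.masks_of(thing, camera): "region" (400x640 bool, what is visible of it).
- env.landmark_of(thing, camera): "xyz" ([x, y, z] in mm, in world coordinates, good to about 4 mm: a listed point, or the origin of a listed thing).
The state is a dict: "t": time; "joints": joint angles; "qvel": joint speeds; "tau": joint torques, N m; "eef_pos": TCP position; "tcp_rot": TCP orientation; "ft_force": force on the tool from outside, world axes, zero at the start; "moment": the same for the moment, N m; "opening": opening from 0.0 (shut) to 1.0 (fully open).
Only numpy, scipy, OpenCV 4.12 (cv2) and the standard library are available. Lean on these libraries where they do the work, as an engineer would, in place of code of your own. Each camera call takes 0.05 s, during which the arm holds its last target.

## Working session

There is one attempt and no reset: what is moved stays moved. The work goes in short steps, Python scripts to look and compute and a shell command to move; the robot and the scene stay as the last step left them, time stands still between calls to the robot, and variables do not carry over. Pictures are saved under pics/ and viewed, and the job is handed in when it is done.

```bash
mkdir -p pics
python3 - <<'E'
from cell import env
import cv2,numpy as np
s=env.state();print({k:np.round(s[k],3) for k in('t','eef_pos','tcp_rot','opening','ft_force')})
for c in('scene','top'):
    im=env.read_camera(c);cv2.imwrite(f'pics/{c}0.png',im[:,:,::-1])
    m=env.camera_model(c);print(c,m['fx'],m['cx'],m['cy'],np.round(m['view'],3).tolist())
    for t in('pot_a','bottle_a','mailer','pot_tray','bottle_rack','slide_tray'):
        for d in env.landmark_of(t,c):print(t,np.round(d['xyz'],1),round(d['confidence'],2))
print(env.camera_model('wrist'))
E
```

```text
{'t': np.float64(0.0), 'eef_pos': array([ 256.966, -569.464,  214.048]), 'tcp_rot': array([-3.14 , -0.   ,  0.424]), 'opening': np.float64(0.999), 'ft_force': array([-0.847,  0.41 ,  0.647])}
scene 377.2124708671275 322.1687652093308 201.67570240672254 [[-0.879, 0.476, -0.0, 461.129], [0.404, 0.747, -0.528, -152.253], [-0.251, -0.465, -0.849, 1117.991], [0.0, 0.0, 0.0, 1.0]]
pot_a [456.5 -60.1  -3.5] 0.94
pot_a [344.1 289.2   0.5] 0.61
pot_a [ 522.8 -142.4   -1.9] 0.57
pot_a [338.4 -80.2   0.7] 0.56
bottle_a [656.3 -31.   -0. ] 0.7
bottle_a [ 403.4 -189.4    0.9] 0.5
bottle_a [ 557.7 -315.7    3.3] 0.4
bottle_a [346.6 291.7   3.7] 0.37
mailer [ 3.301e+02 -2.768e+02  2.000e-01] 0.56
pot_tray [ 558.8 -312.1    4.2] 0.9
bottle_rack [644.   22.3   1.9] 0.77
slide_tray [555.5 277.5  -3.4] 0.93
top 500.427181500471 322.38606155432484 193.22213253238786 [[-0.01, -1.0, 0.017, -20.437], [-0.996, 0.008, -0.091, 519.228], [0.09, -0.018, -0.996, 1164.794], [0.0, 0.0, 0.0, 1.0]]
pot_a [448.9 -68.1  -0. ] 0.89
pot_a [ 525.  -144.1    2.3] 0.63
pot_a [338.1 -84.4   0.8] 0.59
bottle_a [646.5  18.2  -0.8] 0.73
bottle_a [658.3 -31.2   6.3] 0.55
bottle_a [392.  170.4   1.9] 0.46
bottle_a [ 406.8 -184.7   -1.5] 0.44
mailer [ 3.304e+02 -2.721e+02  3.000e-01] 0.72
pot_tray [ 556.7 -311.2    0.6] 0.61
bottle_rack [649.7  16.8   1.7] 0.64
bottle_rack [ 407.6 -188.3   -1. ] 0.56
slide_tray [554.9 280.6  -1.9] 0.82
{'fx': 309.70691628693146, 'fy': 309.70691628693146, 'cx': 317.31731987535215, 'cy': 194.70041634422748, 'tool_from_camera': array([[ 1.22135611e-03, -9.65504530e-01, -2.60383392e-01,
         7.27263970e+01],
       [ 9.99999067e-01,  1.33871612e-03, -2.73371928e-04,
        -9.22172034e-02],
       [ 6.12521280e-04, -2.60382815e-01,  9.65505264e-01,
        -1.69619869e+02],
       [ 0.00000000e+00,  0.00000000e+00,  0.00000000e+00,
         1.00000000e+00]])}
```

View pics/scene0.png

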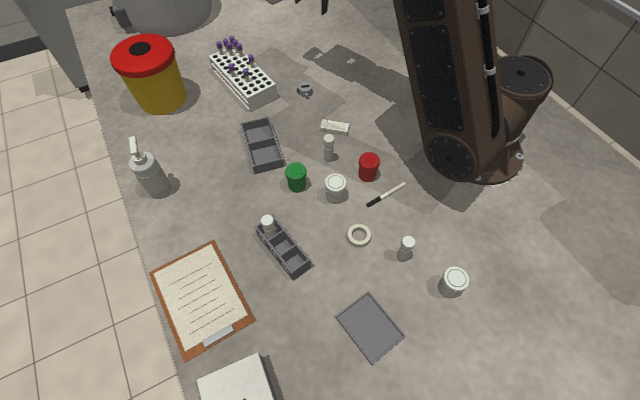

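View pics/top0.png

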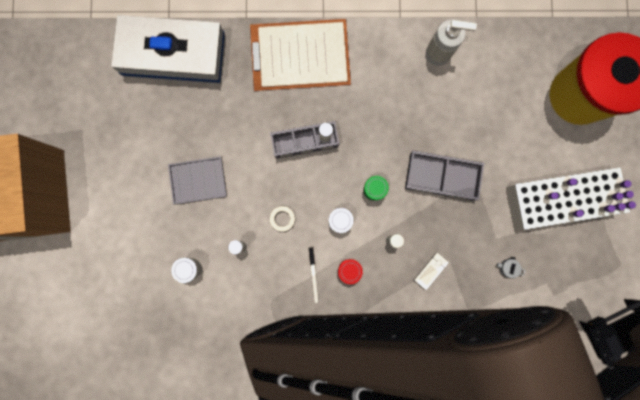

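The scene view shows the pots at (336,187) and (455,281), bottles at (329,147) and (407,247), and the mailer at (335,127). The look-alikes are green at (296,177) and red at (369,166). The rack is at (284,248) with its bottle at (267,222), the pot tray at (262,144) and the slide tray at (370,327). Next I refine the poses by fitting silhouettes in both cameras.

```bash
cat > fit.py <<'E'
from cell import env
import cv2,numpy as np
from scipy.optimize import minimize
def proj(c,P):
    m=env.camera_model(c);V=np.array(m['view']);q=P@V[:3,:3].T+V[:3,3]
    return np.c_[m['fx']*q[:,0]/q[:,2]+m['cx'],m['fy']*q[:,1]/q[:,2]+m['cy']]
a=np.linspace(0,2*np.pi,48,endpoint=False)
def cyl(r,z0,z1):return np.vstack([np.c_[r*np.cos(a),r*np.sin(a),0*a+z] for z in(z0,z1)])
def box(x,y,z):return np.array([[i*x/2,j*y/2,k] for i in(-1,1) for j in(-1,1) for k in(0,z)],float)
M={'pot':[cyl(25,0,56),cyl(28,54,70)],'bottle':[cyl(13.5,0,76),cyl(15,74,92)],'mailer':[box(85,36,18)],
'pot_tray':[box(88,172,36)],'bottle_rack':[box(54,154,52)],'slide_tray':[box(98,128,10)]}
S=4
def sil(c,kind,p):
    ca,sa=np.cos(p[2]),np.sin(p[2]);R=np.array([[ca,-sa,0],[sa,ca,0],[0,0,1]])
    im=np.zeros((400,640),np.uint8)
    big=np.zeros((400*S,640*S),np.uint8) if 0 else None
    for part in M[kind]:
        h=cv2.convexHull(proj(c,part@R.T+[p[0],p[1],0]).astype(np.float32))
        cv2.fillConvexPoly(im,np.round(h*16).astype(np.int32),255,cv2.LINE_AA,4)
    return im/255.
def fit(kind,thing,c,p0,msk=None):
    best=None
    if msk is None:
        for d in env.masks_of(thing,c):
            r=d['region'].astype(float);s=sil(c,kind,p0);i=np.minimum(r,s).sum()/np.maximum(r,s).sum()
            if best is None or i>best[0]:best=(i,r,d['confidence'])
        if best is None or best[0]<.15:return None
        r=best[1]
    else:r=msk
    yaw=kind not in('pot','bottle')
    def f(v):
        s=sil(c,kind,[v[0],v[1],v[2]/50 if yaw else 0]);return 1-np.minimum(r,s).sum()/np.maximum(r,s).sum()
    out=None
    for y0 in ([p0[2]-.3,p0[2],p0[2]+.3] if yaw else[0]):
        v0=np.array([p0[0],p0[1],y0*50])[:3 if yaw else 2]
        sx=np.vstack([v0]+[v0+8*e for e in np.eye(len(v0))])
        o=minimize(f,v0,method='Nelder-Mead',options=dict(initial_simplex=sx,xatol=.1,fatol=1e-4))
        if out is None or o.fun<out.fun:out=o
    v=out.x
    return np.round([v[0],v[1],v[2]/50 if yaw else 0],2),round(1-out.fun,3)
E
python3 - <<'E'
from fit import *
L=[('pot','pot_a',(453,-64,0)),('pot','pot_a',(344,289,0)),('bottle','bottle_a',(405,-187,0)),('bottle','bottle_a',(392,170,0)),('bottle','bottle_a',(657,-31,0)),('mailer','mailer',(330,-274,-.6)),
('pot_tray','pot_tray',(557,-312,-.1)),('bottle_rack','bottle_rack',(647,18,.1)),('slide_tray','slide_tray',(555,279,.1)),('pot','pot_a',(524,-143,0)),('pot','pot_a',(338,-82,0))]
for c in('top','scene'):
    env.read_camera(c)
    for k,t,p in L:print(c,k,p,fit(k,t,c,p))
E
```

```text
top pot (453, -64, 0) (array([453.49, -65.51,   0.  ]), np.float64(0.949))
top pot (344, 289, 0) (array([345.03, 287.98,   0.  ]), np.float64(0.876))
top bottle (405, -187, 0) (array([ 405.16, -187.67,    0.  ]), np.float64(0.868))
top bottle (392, 170, 0) (array([395.87, 170.48,   0.  ]), np.float64(0.808))
top bottle (657, -31, 0) (array([657.58, -33.11,   0.  ]), np.float64(0.861))
top mailer (330, -274, -0.6) (array([ 332.2 , -281.13,   -0.76]), np.float64(0.819))
top pot_tray (557, -312, -0.1) (array([ 5.5955e+02, -3.1749e+02, -1.6000e-01]), np.float64(0.945))
top bottle_rack (647, 18, 0.1) (array([6.4605e+02, 1.6810e+01, 1.7000e-01]), np.float64(0.841))
top slide_tray (555, 279, 0.1) (array([5.5503e+02, 2.7663e+02, 1.5000e-01]), np.float64(0.918))
top pot (524, -143, 0) (array([ 526.53, -148.06,    0.  ]), np.float64(0.906))
top pot (338, -82, 0) (array([336.68, -85.77,   0.  ]), np.float64(0.925))
scene pot (453, -64, 0) (array([451.07, -61.49,   0.  ]), np.float64(0.883))
scene pot (344, 289, 0) (array([344.39, 292.08,   0.  ]), np.float64(0.901))
scene bottle (405, -187, 0) (array([ 403.94, -185.29,    0.  ]), np.float64(0.757))
scene bottle (392, 170, 0) (array([392.99, 173.39,   0.  ]), np.float64(0.876))
scene bottle (657, -31, 0) (array([656.02, -30.87,   0.  ]), np.float64(0.76))
scene mailer (330, -274, -0.6) (array([ 330.61, -277.85,   -0.69]), np.float64(0.825))
scene pot_tray (557, -312, -0.1) (array([ 5.5781e+02, -3.1213e+02, -1.8000e-01]), np.float64(0.937))
scene bottle_rack (647, 18, 0.1) (array([6.4488e+02, 1.9630e+01, 1.5000e-01]), np.float64(0.767))
scene slide_tray (555, 279, 0.1) (array([5.5411e+02, 2.7967e+02, 1.5000e-01]), np.float64(0.953))
scene pot (524, -143, 0) (array([ 526.01, -144.67,    0.  ]), np.float64(0.91))
scene pot (338, -82, 0) (array([338.62, -80.41,   0.  ]), np.float64(0.781))
```

```bash
cat > go.py <<'E'
import sys,numpy as np
from cell import env
# usage: go.py x y z yaw ; prints shift in tool axes (fraction of 0.4m) and turn (fraction of pi) from MEASURED pose
def go(x,y,z,yaw):
    s=env.state();p=np.array(s['eef_pos']);w=s['tcp_rot'][2]
    d=np.array([x,y,z])-p;c,sn=np.cos(w),np.sin(w)
    sh=np.array([c*d[0]+sn*d[1],sn*d[0]-c*d[1],-d[2]])/400
    t=-(yaw-w)/np.pi
    print('t',round(s['t'],2),'pos',np.round(p,1),'yaw',round(w,3),'shift',np.round(sh,4),'turn',round(t,4),'minrows',np.linalg.norm(sh)*400/55,abs(t)/.055,'F',np.round(s['ft_force'],1),'open',round(s['opening']*95,1))
    n=int(np.ceil(max(np.linalg.norm(sh)*400/50,1)));print('n',n,'per row',np.round(sh/n,4))
go(*map(float,sys.argv[1:5]))
E
python3 go.py 331.4 -279.5 215 2.42
```

```text
t 1.9 pos [ 257.1 -569.7  214.7] yaw 0.424 shift [ 0.4678 -0.5849 -0.0009] turn -0.6354 minrows 5.446986995681358 11.55294722122314 F [-0.4  0.2  0.4] open 94.8
n 6 per row [ 0.078  -0.0975 -0.0001]
```

```bash
python3 -m pendant '[0.078,-0.0975,0,0,-1, 0.078,-0.0975,0,0,-1, 0.078,-0.0975,0,0,-1, 0.078,-0.0975,0,0,-1, 0.078,-0.0975,0,0,-1, 0.078,-0.0975,0,0,-1, 0,0,0,-0.055,-1, 0,0,0,-0.055,-1, 0,0,0,-0.055,-1, 0,0,0,-0.055,-1]'
python3 -m pendant '[0,0,0,-0.055,-1, 0,0,0,-0.055,-1, 0,0,0,-0.055,-1, 0,0,0,-0.055,-1, 0,0,0,-0.055,-1, 0,0,0,-0.055,-1, 0,0,0,-0.055,-1, 0,0,0,-0.03,-1, 0,0,0,0,-1, 0,0,0,0,-1]'
python3 go.py 331.4 -279.5 100 2.42
python3 - <<'E'
from cell import env
import cv2
im=env.read_camera('wrist');cv2.imwrite('pics/w1.png',im[:,:,::-1])
E
```

```text
t: 3.15
eef_pos: [331.5, -279.4, 214.8]
tcp_rot: [3.141, 0.0, 1.121]
ft_force: [0.7, 0.2, 1.1]
opening: 0.999
t: 4.4
eef_pos: [331.5, -279.4, 214.7]
tcp_rot: [-3.142, 0.0, 2.417]
ft_force: [-0.4, -0.5, -0.2]
opening: 0.999
t 4.4 pos [ 331.5 -279.4  214.7] yaw 2.417 shift [ 1.000e-04 -2.000e-04  2.868e-01] turn -0.0011 minrows 2.0854571207749086 0.01973541187289622 F [-0.4 -0.5 -0.2] open 94.9
n 3 per row [ 0.     -0.0001  0.0956]
```

View pics/w1.png

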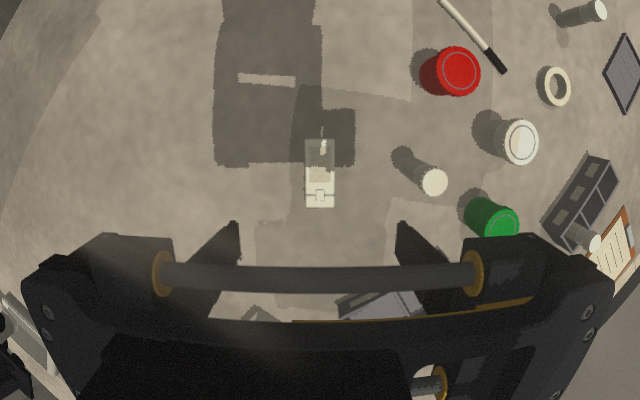

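The wrist view shows the mailer upright in the image, spanning (306..335, 139..207) and aligned with the jaws. I extend the silhouette fit to the wrist fisheye.

```bash
cat >> fit.py <<'E'
from scipy.spatial.transform import Rotation
_proj=proj
POSE=None
def proj(c,P):
    if c!='wrist':return _proj(c,P)
    m=env.camera_model(c);T=np.array(m['tool_from_camera'])
    p,r=POSE;R=Rotation.from_euler('xyz',r).as_matrix()
    q=(P-p)@R;q=(q-T[:3,3])@T[:3,:3]
    h=np.hypot(q[:,0],q[:,1])+1e-9;th=np.arctan2(h,q[:,2])
    return np.c_[m['fx']*th*q[:,0]/h+m['cx'],m['fy']*th*q[:,1]/h+m['cy']]
def wrist(name=None):
    global POSE
    s=env.state();POSE=(np.array(s['eef_pos']),np.array(s['tcp_rot']))
    im=env.read_camera('wrist')
    if name:cv2.imwrite(f'pics/{name}.png',im[:,:,::-1])
    return im
E
python3 - <<'E'
from fit import *
wrist()
L=[('pot','pot_a',(453,-64,0)),('bottle','bottle_a',(405,-187,0)),('mailer','mailer',(330,-279,-.7)),('bottle_rack','bottle_rack',(647,18,.16))]
for k,t,p in L:print(k,p,fit(k,t,'wrist',p))
E
```

```text
pot (453, -64, 0) (array([452.15, -62.36,   0.  ]), np.float64(0.941))
bottle (405, -187, 0) (array([ 404.15, -185.5 ,    0.  ]), np.float64(0.933))
mailer (330, -279, -0.7) (array([ 332.17, -276.69,   -0.7 ]), np.float64(0.926))
bottle_rack (647, 18, 0.16) (array([6.4767e+02, 2.0850e+01, 1.8000e-01]), np.float64(0.89))
```

```bash
python3 -m pendant '[0.0022,0.0044,0.12,-0.004,-1, 0,0,0.12,0,-1, 0,0,0.12,0,-1, 0,0,0.1,0,-1, 0,0,0.04,0,-1, 0,0,0.0168,0,-1, 0,0,0,0,-1, 0,0,0,0,0.5, 0,0,0,0,0.6]'
python3 -m pendant '[0,0,0,0,0.8, 0,0,0,0,1, 0,0,0,0,1, 0,0,0,0,1, 0,0,0,0,1]'; python3 go.py 332 -277.5 8 2.43
```

```text
t: 5.82
eef_pos: [332.2, -277.8, 8.6]
tcp_rot: [-3.141, 0.001, 2.431]
ft_force: [-0.1, 0.4, 1.5]
opening: 0.848
t: 6.45
eef_pos: [332.0, -277.5, 7.9]
tcp_rot: [-3.142, 0.0, 2.431]
ft_force: [0.9, -0.7, -0.4]
opening: 0.374
t 6.45 pos [ 332.  -277.5    7.9] yaw 2.431 shift [-0.      0.0001 -0.0003] turn 0.0004 minrows 0.0023397258046142606 0.007380613019414483 F [ 0.9 -0.7 -0.4] open 35.6
n 1 per row [-0.      0.0001 -0.0003]
```

```bash
python3 -m pendant '[0,0,-0.05,0,1, 0,0,-0.1,0,1, 0,0,-0.12,0,1, 0,0,-0.1,0,1, 0,0,0,0.055,1, 0,0,0,0.055,1, 0,0,0,0.055,1, 0,0,0,0.055,1, 0,0,0,0.006,1, 0,0,0,0,1]'
python3 go.py 554.6 278.5 156 1.72
```

```text
t: 7.7
eef_pos: [331.9, -277.5, 155.9]
tcp_rot: [-3.142, -0.0, 1.724]
ft_force: [-0.7, 0.6, -1.7]
opening: 0.375
t 7.7 pos [ 331.9 -277.5  155.9] yaw 1.724 shift [ 1.2884e+00  7.6300e-01 -3.0000e-04] turn 0.0014 minrows 10.889849330030357 0.02593693190464839 F [-0.7  0.6 -1.7] open 35.7
n 12 per row [ 0.1074  0.0636 -0.    ]
```

```bash
python3 -m pendant '[0.05,0.03,0,0,1, 0.1074,0.0636,0,0,1, 0.1074,0.0636,0,0,1, 0.1074,0.0636,0,0,1, 0.1074,0.0636,0,0,1, 0.1074,0.0636,0,0,1, 0.1074,0.0636,0,0,1, 0.1074,0.0636,0,0,1, 0.1074,0.0636,0,0,1, 0.1074,0.0636,0,0,1]'
python3 -m pendant '[0.1074,0.0636,0,0,1, 0.1074,0.0636,0,0,1, 0.05,0.03,0,0,1, 0,0,0,0,1]'
python3 go.py 554.6 278.5 12 1.72
python3 - <<'E'
from fit import *
wrist('w2')
for k,t,p in [('slide_tray','slide_tray',(555,279,.15)),('bottle','bottle_a',(393.5,172.5,0)),('pot','pot_a',(344.7,290,0)),('bottle_rack','bottle_rack',(647,18,.16))]:print(k,p,fit(k,t,'wrist',p))
E
```

```text
t: 8.95
eef_pos: [509.6, 162.4, 155.8]
tcp_rot: [3.142, 0.0, 1.725]
ft_force: [0.5, -0.6, -0.3]
opening: 0.375
t: 9.45
eef_pos: [555.5, 275.9, 155.2]
tcp_rot: [-3.141, 0.0, 1.725]
ft_force: [-0.4, -0.6, 0.0]
opening: 0.376
t 9.45 pos [555.5 275.9 155.2] yaw 1.725 shift [ 0.0067 -0.0011  0.3581] turn 0.0017 minrows 2.6049386491639153 0.031731772260113485 F [-0.4 -0.6  0. ] open 35.7
n 3 per row [ 0.0022 -0.0004  0.1194]
slide_tray (555, 279, 0.15) (array([5.5508e+02, 2.7945e+02, 1.5000e-01]), np.float64(0.545))
bottle (393.5, 172.5, 0) (array([394.2 , 173.14,   0.  ]), np.float64(0.399))
pot (344.7, 290, 0) (array([344.91, 291.52,   0.  ]), np.float64(0.925))
bottle_rack (647, 18, 0.16) None
```

View pics/w2.png

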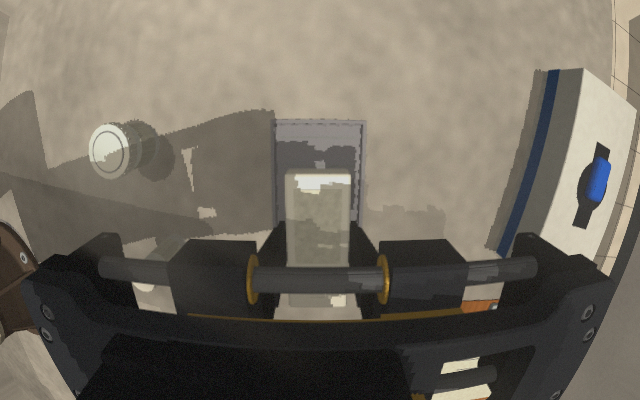

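The mailer is over the slide tray, which spans (274..366, 120..225), and is aligned with it. I lower it now.

```bash
python3 -m pendant '[0.0067,-0.001,0.1,0,1, 0,0,0.12,0,1, 0,0,0.08,0,1, 0,0,0.04,0,1, 0,0,0.0185,0,1, 0,0,0,0,1, 0,0,0,0,1]';python3 go.py 554.6 278.5 11 1.72
```

```text
t: 10.58
eef_pos: [555.3, 277.5, 13.6]
tcp_rot: [3.14, -0.0, 1.721]
ft_force: [-0.1, 0.0, -1.3]
opening: 0.375
t 10.57 pos [555.3 277.5  13.6] yaw 1.721 shift [ 0.0027 -0.0012  0.0065] turn 0.0004 minrows 0.051601581839598704 0.007626806835243638 F [-0.1  0.  -1.3] open 35.7
n 1 per row [ 0.0027 -0.0012  0.0065]
```

```bash
python3 -m pendant '[0,0,0.005,0,1, 0,0,0,0,1, 0,0,0,0,1]'; python3 -m pendant '[0,0,0,0,0.15, 0,0,0,0,0.05, 0,0,0,0,-0.05, 0,0,0,0,-0.05, 0,0,-0.02,0,-0.05, 0,0,-0.05,0,-0.05,  0,0,-0.12,0,-0.05,0,0,-0.12,0,-1,0,0,-0.12,0,-1,0,0,0,0,-1]';python3 go.py 344.8 291 200 2.27
```

```text
t: 10.95
eef_pos: [555.0, 277.5, 10.9]
tcp_rot: [3.141, -0.0, 1.721]
ft_force: [0.1, -0.6, 4.7]
opening: 0.374
t: 12.2
eef_pos: [556.0, 277.9, 186.8]
tcp_rot: [3.135, -0.001, 1.721]
ft_force: [-0.1, -0.4, -0.2]
opening: 0.782
t 12.2 pos [556.  277.9 186.8] yaw 1.721 shift [ 0.1116 -0.517  -0.033 ] turn -0.1746 minrows 3.8540345699097607 3.175140881358199 F [-0.1 -0.4 -0.2] open 74.2
n 5 per row [ 0.0223 -0.1034 -0.0066]
```

```bash
python3 -m pendant '[0.0223,-0.1034,0,0,-1, 0.0223,-0.1034,0,0,-1, 0.0223,-0.1034,0,0,-1, 0.0223,-0.1034,0,0,-1, 0.0223,-0.1034,0,0,-1, 0,0,0,0.0,-1, 0,0,0,0,-1]'
python3 go.py 344.8 291.2 43 1.72
python3 - <<'E'
from fit import *
wrist('w3')
for k,t,p in [('slide_tray','slide_tray',(555,279,.15)),('mailer','mailer',(555,279,1.72)),('bottle','bottle_a',(393.5,172.5,0)),('pot','pot_a',(344.7,290,0))]:print(k,p,fit(k,t,'wrist',p))
E
```

```text
t: 13.08
eef_pos: [344.0, 290.6, 182.4]
tcp_rot: [3.141, 0.0, 1.722]
ft_force: [0.3, 0.5, 0.2]
opening: 1.0
t 13.07 pos [344.  290.6 182.4] yaw 1.722 shift [0.0012 0.0023 0.3484] turn 0.0005 minrows 2.5340140293200446 0.008929063450313296 F [0.3 0.5 0.2] open 95.0
n 3 per row [0.0004 0.0008 0.1161]
slide_tray (555, 279, 0.15) (array([5.5584e+02, 2.8038e+02, 1.4000e-01]), np.float64(0.592))
mailer (555, 279, 1.72) (array([557.19, 275.52,   1.72]), np.float64(0.784))
bottle (393.5, 172.5, 0) (array([394.13, 176.05,   0.  ]), np.float64(0.44))
pot (344.7, 290, 0) (array([344.59, 292.47,   0.  ]), np.float64(0.949))
```

View pics/w3.png

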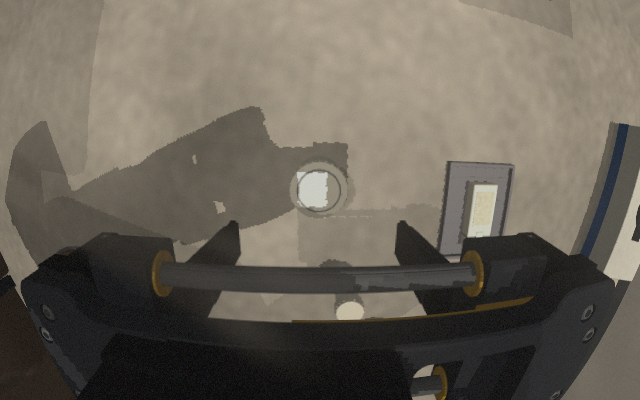

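The pot is centred between the jaws at (318,190), and the mailer lies in its tray at (481,210). I descend and grip the cap.

```bash
python3 -m pendant '[0.002,0.0023,0.12,0,-1, 0,0,0.12,0,-1, 0,0,0.07,0,-1, 0,0,0.0385,0,-1, 0,0,0,0,-1, 0,0,0,0,0, 0,0,0,0,0.3, 0,0,0,0,0.6, 0,0,0,0,1, 0,0,0,0,1]'; python3 -m pendant '[0,0,0,0,1,0,0,0,0,1]';python3 go.py 344.8 291.2 43 1.72
```

```text
t: 14.58
eef_pos: [344.5, 291.4, 43.2]
tcp_rot: [3.141, -0.0, 1.721]
ft_force: [-0.0, 0.4, 3.1]
opening: 0.582
t: 14.82
eef_pos: [344.5, 291.5, 43.2]
tcp_rot: [3.141, -0.0, 1.721]
ft_force: [0.1, -0.2, 4.6]
opening: 0.581
t 14.82 pos [344.5 291.5  43.2] yaw 1.721 shift [-0.0008  0.0007  0.0006] turn 0.0004 minrows 0.008697725664867 0.007572543988910325 F [ 0.1 -0.2  4.6] open 55.2
n 1 per row [-0.0008  0.0007  0.0006]
```

```bash
python3 -m pendant '[0,0,-0.04,0,1, 0,0,-0.08,0,1, 0,0,-0.12,0,1, 0,0,-0.1,0,1, 0,0,0,0.05,1, 0,0,0,0.052,1, 0,0,0,0,1]'; python3 go.py 551.6 -356.2 180 1.40
```

```text
t: 15.7
eef_pos: [344.2, 291.3, 178.9]
tcp_rot: [-3.141, 0.0, 1.402]
ft_force: [-0.1, -0.6, -0.3]
opening: 0.582
t 15.7 pos [344.2 291.3 178.9] yaw 1.402 shift [-1.5085  0.7832 -0.0027] turn 0.0006 minrows 12.361724749413812 0.010976466258067988 F [-0.1 -0.6 -0.3] open 55.3
n 14 per row [-0.1078  0.0559 -0.0002]
```

```bash
python3 -m pendant '[-0.05,0.028,0,0,1, -0.1078,0.0559,0,0,1, -0.1078,0.0559,0,0,1, -0.1078,0.0559,0,0,1, -0.1078,0.0559,0,0,1, -0.1078,0.0559,0,0,1, -0.1078,0.0559,0,0,1, -0.1078,0.0559,0,0,1, -0.1078,0.0559,0,0,1, -0.1078,0.0559,0,0,1]'
python3 -m pendant '[-0.1078,0.0559,0,0,1, -0.1078,0.0559,0,0,1, -0.1078,0.0559,0,0,1, -0.1078,0.0559,0,0,1, -0.0578,0.0279,0,0,1,  0,0,0,0,1, 0,0,0,0,1]'
python3 go.py 551.6 -356.2 48 1.40
python3 - <<'E'
from fit import *
wrist('w4')
for c in('wrist','scene','top'):
    if c!='wrist':env.read_camera(c)
    for k,t,p in [('pot_tray','pot_tray',(558,-313,-.17))]:print(k,p,fit(k,t,c,p))
E
```

```text
t: 16.95
eef_pos: [484.9, -148.4, 178.8]
tcp_rot: [-3.141, -0.0, 1.405]
ft_force: [1.4, 0.9, -0.2]
opening: 0.584
t: 17.82
eef_pos: [550.4, -355.7, 178.6]
tcp_rot: [-3.141, -0.001, 1.403]
ft_force: [0.3, 0.3, 0.4]
opening: 0.584
t 17.82 pos [ 550.4 -355.7  178.6] yaw 1.403 shift [-0.0008  0.003   0.3266] turn 0.0009 minrows 2.3755118473631285 0.01714148764331824 F [0.3 0.3 0.4] open 55.5
n 3 per row [-0.0003  0.001   0.1089]
pot_tray (558, -313, -0.17) (array([ 5.5856e+02, -3.1198e+02, -1.8000e-01]), np.float64(0.806))
pot_tray (558, -313, -0.17) (array([ 5.5707e+02, -3.1387e+02, -1.9000e-01]), np.float64(0.942))
pot_tray (558, -313, -0.17) (array([ 5.6139e+02, -3.0803e+02, -1.8000e-01]), np.float64(0.819))
```

View pics/w4.png

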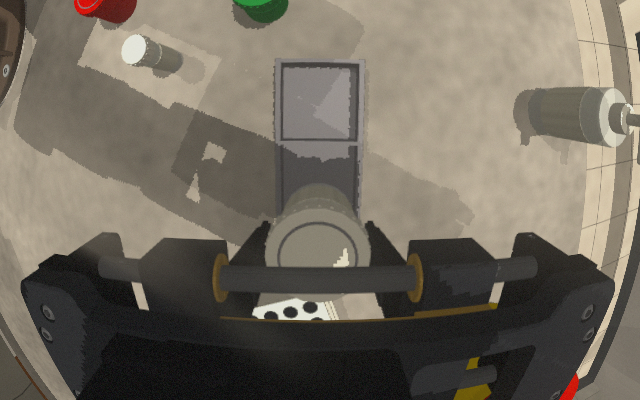

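The pot is above the far bay, with the tray aligned in view at (275..365, 60..215). I lower it.

```bash
python3 -m pendant '[0.002,0.001,0.12,0,1, 0,0,0.12,0,1, 0,0,0.06,0,1, 0,0,0.022,0,1, 0,0,0,0,1, 0,0,0.005,0,1, 0,0,0,0,1]'; python3 go.py 551 -354.6 47 1.40
```

```text
t: 19.0
eef_pos: [551.6, -356.0, 49.2]
tcp_rot: [3.14, 0.001, 1.401]
ft_force: [0.7, 0.1, 0.1]
opening: 0.584
t 19.0 pos [ 551.6 -356.    49.2] yaw 1.401 shift [ 0.0033 -0.0021  0.0056] turn 0.0003 minrows 0.04940853858817617 0.005156764134436417 F [0.7 0.1 0.1] open 55.5
n 1 per row [ 0.0033 -0.0021  0.0056]
```

```bash
python3 -m pendant '[0.003,-0.001,0.003,0,1, 0,0,0.003,0,1, 0,0,0,0,1, 0,0,0,0,1]'; python3 go.py 551 -354.6 47 1.40
```

```text
t: 19.5
eef_pos: [551.4, -354.7, 47.3]
tcp_rot: [3.141, 0.001, 1.401]
ft_force: [-2.3, 1.6, 10.8]
opening: 0.581
t 19.5 pos [ 551.4 -354.7   47.3] yaw 1.401 shift [ 0.0001 -0.0009  0.0007] turn 0.0003 minrows 0.008389292131101029 0.005301739926453601 F [-2.3  1.6 10.8] open 55.2
n 1 per row [ 0.0001 -0.0009  0.0007]
```

```bash
python3 -m pendant '[0,0,0,0,-0.3, 0,0,0,0,-0.5, 0,0,0,0,-0.8, 0,0,-0.05,0,-1, 0,0,-0.1,0,-1, 0,0,-0.12,0,-1, 0,0,-0.07,0,-1, 0,0,0,0,-1]'; python3 go.py 452.1 -62.7 180 1.40
```

```text
t: 20.5
eef_pos: [551.8, -355.1, 185.5]
tcp_rot: [3.137, 0.003, 1.401]
ft_force: [-0.9, -0.1, -0.1]
opening: 1.001
t 20.5 pos [ 551.8 -355.1  185.5] yaw 1.401 shift [ 0.6782 -0.3693  0.0138] turn 0.0003 minrows 5.617154350090757 0.004967993001619921 F [-0.9 -0.1 -0.1] open 95.1
n 7 per row [ 0.0969 -0.0528  0.002 ]
```

```bash
python3 -m pendant '[0.0969,-0.0528,0.002,0,-1, 0.0969,-0.0528,0.002,0,-1, 0.0969,-0.0528,0.002,0,-1, 0.0969,-0.0528,0.002,0,-1, 0.0969,-0.0528,0.002,0,-1, 0.0969,-0.0528,0.002,0,-1, 0.0969,-0.0528,0.002,0,-1, 0,0,0,0,-1, 0,0,0,0,-1]'
python3 - <<'E'
from fit import *
wrist('w5')
for k,t,p in [('pot','pot_a',(452,-63,0)),('bottle_rack','bottle_rack',(647,18,.16))]:print(k,p,fit(k,t,'wrist',p))
env.read_camera('top');print(fit('pot','pot_a','top',(551,-355,0)))
E
python3 go.py 452.1 -62.7 43 1.40
```

```text
t: 21.62
eef_pos: [451.5, -62.3, 176.2]
tcp_rot: [3.142, 0.0, 1.401]
ft_force: [0.0, -0.0, 0.4]
opening: 0.998
pot (452, -63, 0) (array([452.99, -61.19,   0.  ]), np.float64(0.946))
bottle_rack (647, 18, 0.16) (array([6.4794e+02, 2.0500e+01, 1.7000e-01]), np.float64(0.856))
(array([ 551.55, -360.93,    0.  ]), np.float64(0.859))
t 21.88 pos [451.5 -62.8 176.1] yaw 1.4 shift [0.0005 0.0015 0.3328] turn -0.0001 minrows 2.42052257135729 0.0010748052908176066 F [ 0.7 -0.3  0.1] open 95.2
n 3 per row [0.0002 0.0005 0.1109]
```

View pics/w5.png

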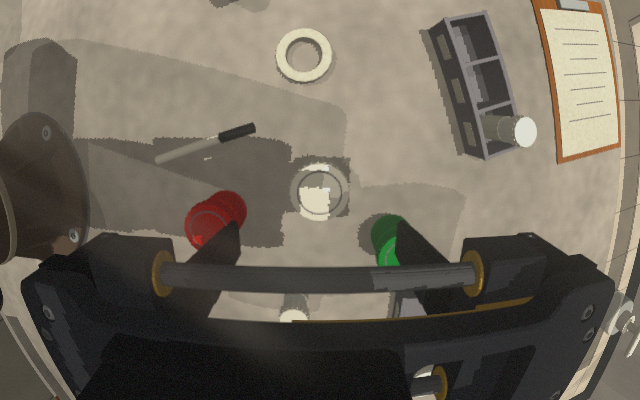

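The pot is centred at (319,191), and the red and green pots are clear of the fingers. I descend and grip.

```bash
python3 -m pendant '[0.002,0.0018,0.12,0,-1, 0,0,0.12,0,-1, 0,0,0.06,0,-1, 0,0,0.0328,0,-1, 0,0,0,0,-1, 0,0,0,0,0, 0,0,0,0,0.3, 0,0,0,0,0.6, 0,0,0,0,1, 0,0,0,0,1]'; python3 -m pendant '[0,0,0,0,1,0,0,-0.04,0,1, 0,0,-0.08,0,1, 0,0,-0.12,0,1, 0,0,-0.1,0,1, 0,0,0,0,1]';python3 go.py 565.7 -272 180 1.395
```

```text
t: 23.12
eef_pos: [452.3, -61.5, 43.3]
tcp_rot: [3.141, 0.0, 1.401]
ft_force: [0.2, 0.1, 2.4]
opening: 0.584
t: 23.88
eef_pos: [453.1, -61.7, 181.5]
tcp_rot: [3.137, 0.001, 1.401]
ft_force: [0.5, 0.1, -0.2]
opening: 0.583
t 23.88 pos [453.1 -61.7 181.5] yaw 1.401 shift [-0.4706  0.3664  0.0036] turn 0.0019 minrows 4.33731457551486 0.034104316778844165 F [ 0.5  0.1 -0.2] open 55.4
n 5 per row [-0.0941  0.0733  0.0007]
```

```bash
python3 -m pendant '[-0.04,0.03,0,0,1, -0.0941,0.0733,0,0,1, -0.0941,0.0733,0,0,1, -0.0941,0.0733,0,0,1, -0.0941,0.0733,0,0,1, -0.0541,0.0433,0,0,1, 0,0,0,0,1, 0,0,0,0,1]'
python3 - <<'E'
from fit import *
wrist('w6')
print(fit('pot_tray','pot_tray','wrist',(558,-313,-.17)))
E
python3 go.py 565.7 -272 48 1.395
```

```text
t: 24.88
eef_pos: [564.1, -271.7, 177.7]
tcp_rot: [-3.139, -0.001, 1.401]
ft_force: [-0.3, -0.1, -0.0]
opening: 0.586
(array([ 5.5937e+02, -3.1300e+02, -1.7000e-01]), np.float64(0.378))
t 24.98 pos [ 564.4 -271.2  178.7] yaw 1.401 shift [-0.0013  0.0035  0.3267] turn 0.002 minrows 2.375980386668873 0.03636655307624754 F [0.3 0.8 0. ] open 55.3
n 3 per row [-0.0004  0.0012  0.1089]
```

View pics/w6.png

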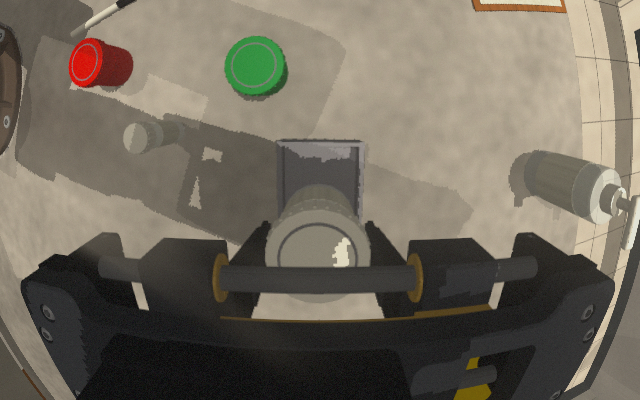

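The pot is over the near bay, which is visible at (277..364, 140..220). I lower it.

```bash
python3 -m pendant '[-0.001,0.0025,0.12,0,1, 0,0,0.12,0,1, 0,0,0.06,0,1, 0,0,0.022,0,1, 0,0,0.002,0,1, 0,0,0.002,0,1, 0,0,0,0,1, 0,0,0,0,1]'; python3 go.py 565.7 -272 47 1.40
```

```text
t: 25.98
eef_pos: [565.9, -272.5, 49.4]
tcp_rot: [3.141, 0.0, 1.401]
ft_force: [-0.1, -0.7, -0.3]
opening: 0.584
t 25.98 pos [ 565.9 -272.5   49.4] yaw 1.401 shift [ 0.001  -0.0007  0.006 ] turn 0.0003 minrows 0.04426416004038484 0.004754286276820789 F [-0.1 -0.7 -0.3] open 55.5
n 1 per row [ 0.001  -0.0007  0.006 ]
```

```bash
python3 -m pendant '[0,0,0.003,0,1, 0,0,0.003,0,1, 0,0,0,0,1, 0,0,0,0,1]'; python3 -m pendant '[0,0,0,0,-0.3, 0,0,0,0,-0.5, 0,0,0,0,-0.8, 0,0,-0.05,0,-1, 0,0,-0.1,0,-1, 0,0,-0.12,0,-1, 0,0,-0.07,0,-1, 0,0,0,0,-1]'; python3 go.py 404.3 -186 200 1.40
```

```text
t: 26.48
eef_pos: [565.9, -272.5, 47.3]
tcp_rot: [3.141, 0.0, 1.401]
ft_force: [-2.8, 0.7, 9.9]
opening: 0.584
t: 27.48
eef_pos: [566.4, -272.7, 184.4]
tcp_rot: [3.138, 0.001, 1.401]
ft_force: [-1.1, 0.1, -0.4]
opening: 0.999
t 27.48 pos [ 566.4 -272.7  184.4] yaw 1.401 shift [ 0.145  -0.4361 -0.039 ] turn 0.0003 minrows 3.3541348862123126 0.005069611764650514 F [-1.1  0.1 -0.4] open 94.9
n 4 per row [ 0.0363 -0.109  -0.0097]
```

```bash
python3 -m pendant '[0.0363,-0.109,-0.0097,0,-1, 0.0363,-0.109,-0.0097,0,-1, 0.0363,-0.109,-0.0097,0,-1, 0.0363,-0.109,-0.0097,0,-1, 0,0,0,0,-1, 0,0,0,0,-1]'
python3 - <<'E'
from fit import *
wrist('w7')
print(fit('bottle','bottle_a','wrist',(404,-186,0)))
E
python3 go.py 404.3 -186 64 1.40
```

```text
t: 28.22
eef_pos: [404.0, -185.8, 197.5]
tcp_rot: [-3.142, -0.0, 1.401]
ft_force: [0.0, -0.3, -0.2]
opening: 1.001
(array([ 405.48, -183.41,    0.  ]), np.float64(0.899))
t 28.32 pos [ 404.2 -186.   197.4] yaw 1.401 shift [-1.000e-04  1.000e-04  3.334e-01] turn 0.0003 minrows 2.424650221268744 0.00459015886819339 F [-0.1 -0.4 -0.2] open 95.1
n 3 per row [-0.      0.      0.1111]
```

View pics/w7.png

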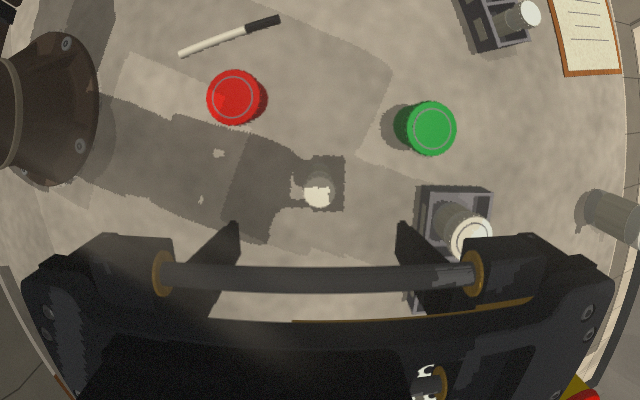

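The bottle cap is at (319,192), centred between the jaws. I descend and grip.

```bash
python3 -m pendant '[0.003,0.001,0.12,0,-1, 0,0,0.12,0,-1, 0,0,0.06,0,-1, 0,0,0.0334,0,-1, 0,0,0,0,-1, 0,0,0,0,0, 0,0,0,0,0.4, 0,0,0,0,0.5, 0,0,0,0,0.6, 0,0,0,0,0.7]'; python3 -m pendant '[0,0,0,0,0.8,0,0,0,0,1,0,0,0,0,1,0,0,0,0,1]';python3 go.py 404.8 -184.8 200 1.735
```

```text
t: 29.58
eef_pos: [404.3, -184.5, 64.7]
tcp_rot: [3.141, 0.0, 1.401]
ft_force: [0.3, -0.3, -0.9]
opening: 0.53
t: 30.08
eef_pos: [404.2, -184.5, 64.5]
tcp_rot: [-3.142, 0.0, 1.401]
ft_force: [0.5, -0.4, 0.3]
opening: 0.308
t 30.07 pos [ 404.2 -184.5   64.5] yaw 1.401 shift [-0.0006  0.0016 -0.3387] turn -0.1064 minrows 2.463475288380721 1.9338543594751407 F [ 0.5 -0.4  0.3] open 29.3
n 3 per row [-0.0002  0.0005 -0.1129]
```

```bash
python3 -m pendant '[0,0,-0.04,0,1, 0,0,-0.08,0,1, 0,0,-0.12,0,1, 0,0,-0.1,0,1, 0,0,0,-0.053,1, 0,0,0,-0.053,1, 0,0,0,0,1]';python3 go.py 647 20 200 1.735
```

```text
t: 30.95
eef_pos: [404.2, -184.4, 200.6]
tcp_rot: [3.142, 0.0, 1.733]
ft_force: [-0.2, -0.3, -0.6]
opening: 0.306
t 30.95 pos [ 404.2 -184.4  200.6] yaw 1.733 shift [0.4065 0.6815 0.0015] turn -0.0007 minrows 5.771332938994601 0.013483164811626168 F [-0.2 -0.3 -0.6] open 29.1
n 7 per row [0.0581 0.0974 0.0002]
```

```bash
python3 -m pendant '[0.03,0.05,0,0,1, 0.0581,0.0974,0,0,1, 0.0581,0.0974,0,0,1, 0.0581,0.0974,0,0,1, 0.0581,0.0974,0,0,1, 0.0581,0.0974,0,0,1, 0.0581,0.0974,0,0,1, 0.0281,0.0474,0,0,1, 0,0,0,0,1, 0,0,0,0,1]'
python3 - <<'E'
from fit import *
wrist('w8')
print(fit('bottle_rack','bottle_rack','wrist',(647,20,.167)))
E
python3 go.py 647 20 70 1.735
```

```text
t: 32.2
eef_pos: [646.2, 19.8, 200.2]
tcp_rot: [-3.141, 0.0, 1.732]
ft_force: [-0.4, 0.5, -0.4]
opening: 0.306
None
t 32.3 pos [646.4  19.5 200.7] yaw 1.732 shift [0.0009 0.0018 0.3266] turn -0.001 minrows 2.3755457740363974 0.01775301115729497 F [-0.4 -0.2  0.1] open 29.1
n 3 per row [0.0003 0.0006 0.1089]
```

View pics/w8.png

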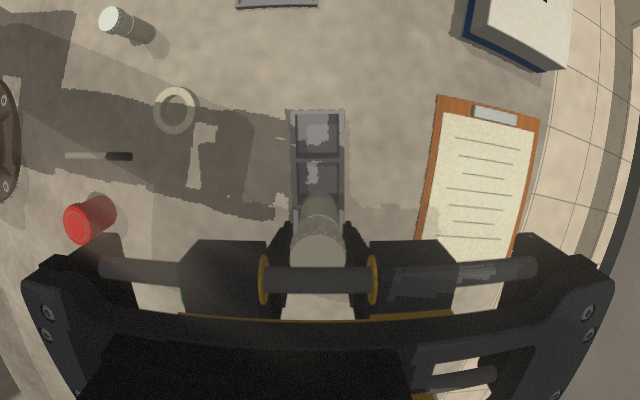

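Two bays are visible, at (318,133) and (317,172). I overlay the rack model to confirm which bay is which.

Run:
```python
from fit import *
im=wrist()[:,:,::-1].copy()
import fit as F
w=.167;R=np.array([[np.cos(w),-np.sin(w),0],[np.sin(w),np.cos(w),0],[0,0,1]])
for yc in(-50,0,50):
    q=np.array([[-23,yc-23,52],[23,yc-23,52],[23,yc+23,52],[-23,yc+23,52]],float)@R.T+[647,20,0]
    cv2.polylines(im,[np.round(F.proj('wrist',q)).astype(int)],True,(0,0,255) if yc else (0,255,0),1)
cv2.imwrite('pics/w8o.png',cv2.resize(im[90:300,200:440],None,fx=3,fy=2.8,interpolation=cv2.INTER_CUBIC))
```

```text
(no output)
```

View pics/w8o.png

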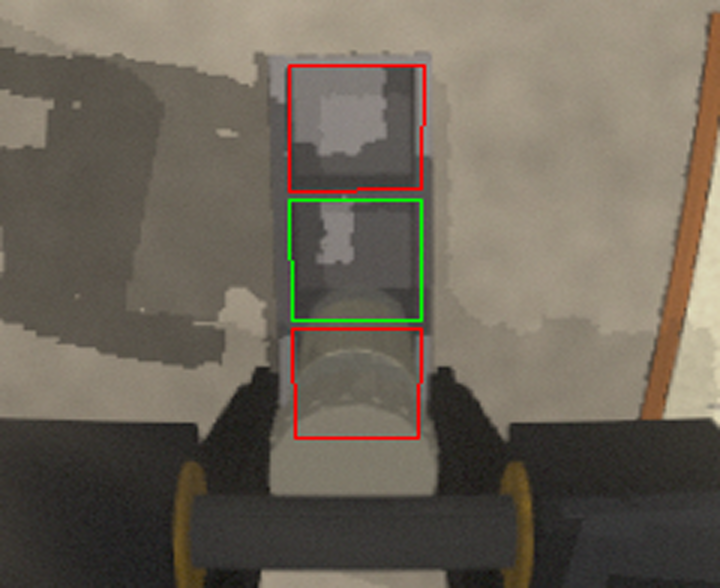

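The overlay matches and the rack lies about 1 mm left of the model. The middle bay is empty and lies under the tool, so I lower.

```bash
python3 -m pendant '[0.001,0,0.1,0,1, 0,0,0.1,0,1, 0,0,0.06,0,1, 0,0,0.04,0,1, 0,0,0.018,0,1, 0,0,0.004,0,1, 0,0,0,0,1, 0,0,0,0,1]';python3 go.py 646.3 20 69 1.735
```

```text
t: 33.35
eef_pos: [647.2, 20.7, 72.5]
tcp_rot: [3.14, 0.0, 1.734]
ft_force: [-0.1, 0.3, -0.3]
opening: 0.308
t 33.35 pos [647.2  20.7  72.5] yaw 1.734 shift [-0.0014 -0.0025  0.0087] turn -0.0003 minrows 0.06641234915801895 0.006270538563615905 F [-0.1  0.3 -0.3] open 29.3
n 1 per row [-0.0014 -0.0025  0.0087]
```

```bash
python3 -m pendant '[-0.001,-0.002,0.005,0,1, 0,0,0.003,0,1, 0,0,0.002,0,1, 0,0,0,0,1, 0,0,0,0,1]';python3 go.py 646.3 20 69 1.735
```

```text
t: 33.98
eef_pos: [646.4, 20.1, 68.5]
tcp_rot: [3.141, 0.0, 1.734]
ft_force: [-0.7, -1.1, 6.6]
opening: 0.309
t 33.98 pos [646.4  20.1  68.5] yaw 1.734 shift [-0.0003 -0.0002 -0.0013] turn -0.0004 minrows 0.010027669383796565 0.006568157515264656 F [-0.7 -1.1  6.6] open 29.4
n 1 per row [-0.0003 -0.0002 -0.0013]
```

```bash
python3 -m pendant '[0,0,0,0,0.2, 0,0,0,0,-0.2, 0,0,0,0,-0.4, 0,0,-0.04,0,-0.4, 0,0,-0.1,0,-0.6, 0,0,-0.12,0,-1, 0,0,-0.07,0,-1, 0,0,0,0,-1]'; python3 go.py 394.2 173 200 1.735
```

```text
t: 34.98
eef_pos: [647.0, 20.2, 203.0]
tcp_rot: [3.137, 0.001, 1.734]
ft_force: [-0.3, 0.1, 0.3]
opening: 0.992
t 34.98 pos [647.   20.2 203. ] yaw 1.734 shift [ 0.4796 -0.5615  0.0076] turn -0.0004 minrows 5.3706763707349205 0.006375328625016857 F [-0.3  0.1  0.3] open 94.2
n 6 per row [ 0.0799 -0.0936  0.0013]
```

```bash
python3 -m pendant '[0.0799,-0.0936,0.001,0,-1, 0.0799,-0.0936,0.001,0,-1, 0.0799,-0.0936,0.001,0,-1, 0.0799,-0.0936,0.001,0,-1, 0.0799,-0.0936,0.001,0,-1, 0.0799,-0.0936,0.001,0,-1, 0,0,0,0,-1, 0,0,0,0,-1]'
python3 - <<'E'
from fit import *
wrist('w9')
print(fit('bottle','bottle_a','wrist',(394,173,0)))
E
python3 go.py 394.2 173 64 1.735
```

```text
t: 35.98
eef_pos: [393.8, 172.9, 197.2]
tcp_rot: [3.141, 0.0, 1.734]
ft_force: [-1.0, -0.6, 0.3]
opening: 1.001
(array([394.87, 174.8 ,   0.  ]), np.float64(0.924))
t 36.08 pos [394.2 172.6 197.1] yaw 1.733 shift [1.000e-03 3.000e-04 3.328e-01] turn -0.0006 minrows 2.4203790276051413 0.010449824376787382 F [-0.3  0.4  0.5] open 95.3
n 3 per row [3.000e-04 1.000e-04 1.109e-01]
```

View pics/w9.png

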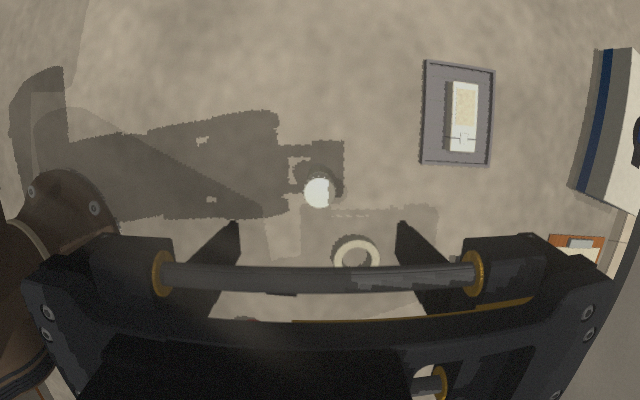

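The bottle is centred at (318,192), and the mailer sits well inside its tray at (463,117). I descend and grip.

```bash
python3 -m pendant '[0.003,0.001,0.12,0,-1, 0,0,0.12,0,-1, 0,0,0.06,0,-1, 0,0,0.0328,0,-1, 0,0,0,0,-1, 0,0,0,0,0, 0,0,0,0,0.4, 0,0,0,0,0.5, 0,0,0,0,0.6, 0,0,0,0,0.7]'; python3 -m pendant '[0,0,0,0,0.8,0,0,0,0,1,0,0,0,0,1,0,0,0,0,1]';python3 go.py 638 69.3 200 1.735
```

```text
t: 37.33
eef_pos: [393.6, 174.2, 64.3]
tcp_rot: [3.141, 0.0, 1.734]
ft_force: [0.4, 0.5, -0.1]
opening: 0.53
t: 37.83
eef_pos: [393.6, 174.2, 64.2]
tcp_rot: [-3.142, 0.0, 1.734]
ft_force: [-0.2, -0.3, 0.2]
opening: 0.307
t 37.83 pos [393.6 174.2  64.2] yaw 1.734 shift [-0.3579  0.5604 -0.3396] turn -0.0004 minrows 5.430084605125714 0.0067538621549232975 F [-0.2 -0.3  0.2] open 29.2
n 6 per row [-0.0597  0.0934 -0.0566]
```

```bash
python3 -m pendant '[0,0,-0.04,0,1, 0,0,-0.08,0,1, 0,0,-0.12,0,1, 0,0,-0.1,0,1, 0,0,0,0,1]'; python3 -m pendant '[-0.03,0.045,0,0,1, -0.0597,0.0934,0,0,1, -0.0597,0.0934,0,0,1, -0.0597,0.0934,0,0,1, -0.0597,0.0934,0,0,1, -0.0597,0.0934,0,0,1, -0.0294,0.0484,0,0,1, 0,0,0,0,1, 0,0,0,0,1]'
python3 - <<'E'
from fit import *
im=wrist()[:,:,::-1].copy()
import fit as F
w=.16;R=np.array([[np.cos(w),-np.sin(w),0],[np.sin(w),np.cos(w),0],[0,0,1]])
for yc in(-50,0,50):
    q=np.array([[-23,yc-23,52],[23,yc-23,52],[23,yc+23,52],[-23,yc+23,52]],float)@R.T+[646,20,0]
    cv2.polylines(im,[np.round(F.proj('wrist',q)).astype(int)],True,(0,0,255) if yc else (0,255,0),1)
cv2.imwrite('pics/w10.png',cv2.resize(im[90:400,200:440],None,fx=2.5,fy=1.9,interpolation=cv2.INTER_CUBIC))
E
python3 go.py 638 69.3 72 1.735
```

```text
t: 38.45
eef_pos: [394.5, 174.5, 202.5]
tcp_rot: [3.136, -0.0, 1.734]
ft_force: [-0.3, -0.6, -1.4]
opening: 0.309
t: 39.58
eef_pos: [637.4, 69.1, 198.9]
tcp_rot: [-3.139, -0.0, 1.734]
ft_force: [-0.1, 0.6, 0.2]
opening: 0.308
t 39.62 pos [637.3  69.4 199.5] yaw 1.734 shift [-0.0005  0.0017  0.3186] turn -0.0003 minrows 2.317349202048877 0.005282053944861633 F [-0.3  0.5 -0.5] open 29.6
n 3 per row [-0.0002  0.0006  0.1062]
```

View pics/w10.png

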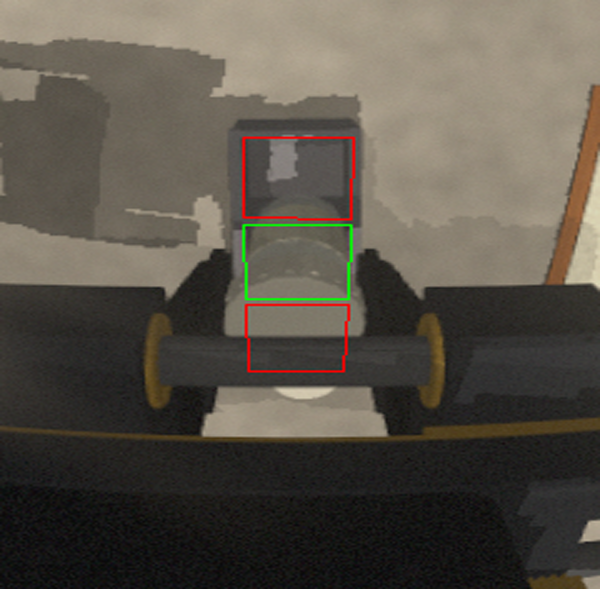

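The far free bay lines up with the model and is empty. I lower.

```bash
python3 -m pendant '[0,0.001,0.1,0,1, 0,0,0.1,0,1, 0,0,0.06,0,1, 0,0,0.04,0,1, 0,0,0.015,0,1, 0,0,0,0,1, 0,0,0,0,1]';python3 go.py 638 69.3 68.3 1.735
```

```text
t: 40.5
eef_pos: [638.8, 69.4, 75.2]
tcp_rot: [3.14, 0.0, 1.734]
ft_force: [0.8, -0.7, -0.5]
opening: 0.307
t 40.5 pos [638.8  69.4  75.2] yaw 1.734 shift [ 0.     -0.002   0.0172] turn -0.0003 minrows 0.12571692170490192 0.006103608520643169 F [ 0.8 -0.7 -0.5] open 29.2
n 1 per row [ 0.     -0.002   0.0172]
```

```bash
python3 -m pendant '[0,-0.002,0.008,0,1, 0,0,0.005,0,1, 0,0,0.003,0,1, 0,0,0.002,0,1, 0,0,0,0,1, 0,0,0,0,1]';python3 go.py 638 69.3 68.3 1.735
```

```text
t: 41.25
eef_pos: [637.9, 69.2, 68.1]
tcp_rot: [3.141, 0.0, 1.734]
ft_force: [-1.3, 0.3, 10.1]
opening: 0.312
t 41.25 pos [637.9  69.2  68.1] yaw 1.734 shift [ 0.0002  0.0003 -0.0006] turn -0.0004 minrows 0.005242735037142207 0.006503850179785102 F [-1.3  0.3 10.1] open 29.6
n 1 per row [ 0.0002  0.0003 -0.0006]
```

Floor contact at the expected height. I release, rise and move back out of view to check.

```bash
python3 -m pendant '[0,0,0,0,0.2, 0,0,0,0,-0.2, 0,0,0,0,-0.4, 0,0,-0.04,0,-0.4, 0,0,-0.1,0,-0.6, 0,0,-0.12,0,-1, 0,0,-0.12,0,-1, 0.02,-0.12,0,0,-1, 0.02,-0.12,0,0,-1, 0.02,-0.12,0,0,-1]'; python3 -m pendant '[0,0,0,0,-1, 0,0,0,0,-1]';python3 - <<'E'
from fit import *
wrist('w11')
L=[('bottle','bottle_a',(638,69,0)),('bottle','bottle_a',(646,20,0)),('bottle','bottle_a',(655,-31,0)),('pot','pot_a',(551,-355,0)),('pot','pot_a',(566,-272,0)),('mailer','mailer',(555,278,1.72))]
for c in('wrist','top','scene'):
    if c!='wrist':
        im=env.read_camera(c);cv2.imwrite(f'pics/{c}9.png',im[:,:,::-1])
    for k,t,p in L:print(c,k,p,fit(k,t,c,p))
E
```

```text
t: 42.5
eef_pos: [490.1, 69.6, 220.0]
tcp_rot: [3.14, 0.0, 1.734]
ft_force: [0.5, 0.8, 1.0]
opening: 0.997
t: 42.75
eef_pos: [492.4, 69.5, 220.1]
tcp_rot: [3.139, 0.0, 1.734]
ft_force: [0.1, -0.4, 0.3]
opening: 1.001
wrist bottle (638, 69, 0) (array([640.96,  67.95,   0.  ]), np.float64(0.907))
wrist bottle (646, 20, 0) (array([654.03,  16.36,   0.  ]), np.float64(0.612))
wrist bottle (655, -31, 0) None
wrist pot (551, -355, 0) None
wrist pot (566, -272, 0) None
wrist mailer (555, 278, 1.72) (array([555.26, 279.07,   1.72]), np.float64(0.963))
top bottle (638, 69, 0) (array([640.38,  66.16,   0.  ]), np.float64(0.487))
top bottle (646, 20, 0) (array([647.13,  17.24,   0.  ]), np.float64(0.637))
top bottle (655, -31, 0) (array([657.86, -32.18,   0.  ]), np.float64(0.821))
top pot (551, -355, 0) (array([ 552.01, -359.28,    0.  ]), np.float64(0.893))
top pot (566, -272, 0) (array([ 566.52, -276.81,    0.  ]), np.float64(0.91))
top mailer (555, 278, 1.72) (array([555.36, 274.68,   1.69]), np.float64(0.782))
scene bottle (638, 69, 0) (array([638.16,  67.64,   0.  ]), np.float64(0.818))
scene bottle (646, 20, 0) (array([646.42,  18.18,   0.  ]), np.float64(0.658))
scene bottle (655, -31, 0) (array([656.03, -30.7 ,   0.  ]), np.float64(0.759))
scene pot (551, -355, 0) (array([ 550.34, -360.8 ,    0.  ]), np.float64(0.739))
scene pot (566, -272, 0) (array([ 562.79, -278.3 ,    0.  ]), np.float64(0.853))
scene mailer (555, 278, 1.72) (array([552.88, 277.36,   1.71]), np.float64(0.895))
```

Run:
```python
import cv2,numpy as np
a=cv2.imread('pics/top9.png')[90:260,140:520];b=cv2.imread('pics/scene9.png')[90:380,200:440]
cv2.imwrite('pics/chk1.png',cv2.resize(a,None,fx=2.1,fy=2.1,interpolation=2));cv2.imwrite('pics/chk2.png',cv2.resize(b,None,fx=2,fy=2,interpolation=2))
```

```text
(no output)
```

View pics/chk1.png

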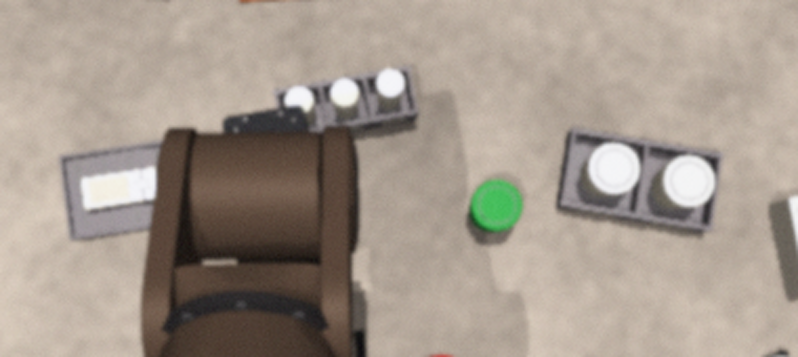

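View pics/chk2.png

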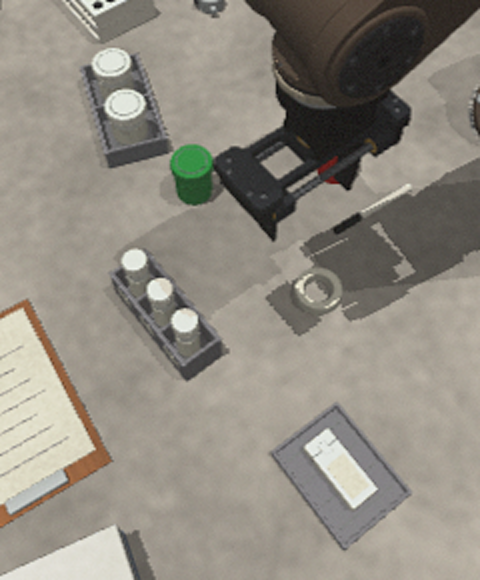

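View pics/w11.png

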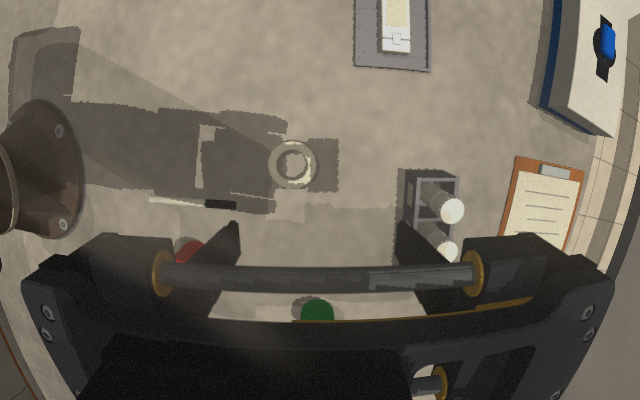

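The checks show both pots in separate bays, three bottles upright in the rack and the mailer flat in its tray. The gripper is clear and the look-alikes have not moved, so I hand in.

Run:
```python
from cell import env
print(env.job_done(), env.state()['t'])
```

```text
the job is handed in; nothing more can be done
the job is handed in; nothing more can be done
```

I placed all five specimens and handed the job in at about 43 s. The hand-in gave no verdict.

- **Placing:** The slide mailer lies lengthwise in the slide tray, the two pots stand one to a bay in the pot tray, and the two loose bottles stand in the rack's middle and +50 mm bays. I lowered each one until the wrist force showed 5–11 N of floor contact at the expected height, then released it.
- **Left alone:** bottle_c was not touched, and I did not touch the green and red pots.
- **Last checks:** In the last scene and top pictures, everything stood upright or lay flat in its own bay, with the open gripper clear. The mailer fitted within about 4 mm and 2 degrees of the tray's centre line.
- **Disagreements:** The camera fits put the pots 4–6 mm further along −y than where I released them. I put that down to the 4 mm tray floor, the walls hiding part of each pot, and camera bias; even if real, it is within the ±16.5 mm limits. One wrist fit of the middle bottle was about 8 mm off because the gripper partly hid it. The top and scene fits of that bottle agreed with the release point to within 3 mm.

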